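# Return the scale weights to their block in order of size

## Robot

A 6-joint arm with a two-finger parallel gripper is mounted at the origin on a cart in front of the work surface, level with it; the furniture and walls round the work are solid. World frame = base frame: x ahead of the robot, y to its left, z up, the work surface at z = 0. Lengths are in m, angles in rad, forces in N, time in s.
With the tool pointing down it reaches from about 0.35 to 0.775 m from the base axis. Payload 7.3 kg.
Tool frame: the origin (TCP) lies at the centre of the arm's flange, where the gripper is bolted on; the fingertips stand 178 mm ahead of it and the grasp point (between the pads) lies 159 mm ahead of it; z points along the fingers, y is the line along which they close (so a half turn about z gives the same grasp; the last joint's range is limited). The gripper opens to 92 mm and grips with 3 to 60 N. Pads are 19 mm wide; open, the fingers measure 130 mm over their backs; the gripper's body (75 mm by 190 mm) begins 47 mm behind the grasp point.
Start: joints at [1.041, 0.342, 1.524, -0, 1.275, -0.146], TCP at [0.197, 0.487, 0.405] pointing down, gripper open.
Joint ranges: [-2.53, 2.53], [-0.77, 2.02], [0.04, 2.7], [-1, 4.14], [0.28, 2.66], [-3.11, 3.11]. Speed limits (rad/s): [2.57, 2.57, 3.14, 3.14, 3.14, 3.14].

## Interface

Orientations are given as [roll, pitch, yaw] about the fixed x, y, z axes, in that order (R = Rz(yaw) Ry(pitch) Rx(roll)).
In Python, from cell import robot gives the robot as it stands.
- The arm moves only by the tool advance, called after "Call:" in YAML: its name, and indented under it one key for each argument. Schema: {"type":"object","properties":{"motion":{"type":"array","items":{"type":"object","properties":{"pos":{"type":"array","items":{"type":"number"},"minItems":3,"maxItems":3},"rotvec":{"type":"array","items":{"type":"number"},"minItems":3,"maxItems":3}},"additionalProperties":false},"minItems":1,"maxItems":8},"aperture":{"type":"number"},"grip_force":{"type":"number"},"only":{"type":"string"},"quiet":{"type":"boolean"},"lines":{"type":"string"}},"required":["motion"],"additionalProperties":false}. motion is a list of rows, 1 to 8 of them, each an object with the fields pos (a list: dx, dy, dz in units of 5 mm), rotvec (a list: a rotation vector rx, ry, rz in rad); a field left out counts as zero; each row shifts and turns the commanded pose from where the row before left it, along the tool's axes as they then stand; what a row does not reach is not made up. A row lasts 1/12 s, in which the tool goes at most 0.0417 m and 0.125 rad, less where a joint would pass 70% of its speed; a pose out of reach is approached as far as the arm can. aperture is the finger opening in m, set as the call begins (left out keeps the last). The fingers move at their own pace and stop on an object; grip_force is the grip in N (left out, the last holds). Time passes only in rows, so rows that do not move let the fingers close. The tool returns the time, the measured TCP pose, the force, the opening and the grip force at its end. only (a regular expression) keeps the lines of the reply that match it, lines (a string "A,B") keeps lines A to B, and quiet returns only ok. Input that does not fit is refused with a message, and nothing moves.
- robot.observe(): the state, without advancing time (a new reading comes with each control period).
- robot.read_camera(name): name is "scene" or "side" or "wrist"; returns a dict with "image" (480x640x3 uint8, red, green, blue), "fx", "fy", "cx", "cy" (pixels), "pose" (4x4, takes a point from camera to world coordinates). Camera axes: x right, y down, z forward; pixel columns grow to the right and rows downward; lengths in m; the calibration is good to about 2 mm. A picture is of the moment at which its call begins. There is no depth.
- robot.hand_in(): hands the job in; it is judged then, once.
The state is a dict: "time": time; "qpos": joint angles; "qvel": joint speeds; "joint_efforts": joint torques, N m; "tool_pos": TCP position; "tool_rot": TCP orientation; "contact_force": force on the tool from outside, world axes, zero at the start; "torque": the same for the moment, N m; "opening": finger opening in m; "grip_force": force on a finger pad.
Only numpy, scipy, OpenCV 4.12 (cv2) and the standard library are available. Lean on these libraries where they do the work, as an engineer would, in place of code of your own. Each camera call takes 0.05 s, during which the arm holds its last target. There are 200 camera calls.

## Task

The bench scale has been checked and its four brass weights are left about, the largest still on the pan. Put each weight back upright, knob up, fully down on the felt of the recess in the wooden weight block that was bored for it, so that they stand in order of size along the block; never let a weight topple over.

Things in the scene. Friction and masses are not known exactly. Their poses are not given: they have to be found in the camera images.
- w500: The largest brass weight: upright cylinder 54 mm in diameter and 23 mm high; on it a thin neck and then a round knob, 22 mm in diameter, from 28 to 40.7 mm above the underside (the weight's top). About 500 g. At the start it stands on the steel pan of the grey bench scale, 32 mm above the bench. Origin: centre of the underside; z along its axis, up through the knob.
- w200: The second largest brass weight: upright cylinder 42 mm in diameter and 15 mm high; on it a thin neck and then a round knob, 17 mm in diameter, from 20 to 31 mm above the underside (the weight's top). About 200 g. At the start it stands on the bench. Origin: centre of the underside; z along its axis, up through the knob.
- w100: The second smallest brass weight: upright cylinder 33 mm in diameter and 12 mm high; on it a thin neck and then a round knob, 14 mm in diameter, from 17 to 26.9 mm above the underside (the weight's top). About 100 g. At the start it stands on the bench. Origin: centre of the underside; z along its axis, up through the knob.
- w50: The smallest brass weight: upright cylinder 26 mm in diameter and 9.5 mm high; on it a thin neck and then a round knob, 12 mm in diameter, from 14.5 to 23.7 mm above the underside (the weight's top). About 50 g. At the start it stands on the bench. Origin: centre of the underside; z along its axis, up through the knob.
- seat_500: Green felt disc, 1 mm thick, in the largest of the four recesses of the pale wooden weight block (fixed). Round recess 58 mm in diameter, its mouth widened by a 5 mm, 45 degree bevel; block top 11 mm above this origin. Origin: centre of the disc's underside, 19 mm above the bench; z up; x along the row of recesses, towards the smallest.
- seat_200: Green felt disc, 1 mm thick, in the second largest of the four recesses of the pale wooden weight block (fixed). Round recess 46 mm in diameter, its mouth widened by a 5 mm, 45 degree bevel; block top 11 mm above this origin. Origin: centre of the disc's underside, 19 mm above the bench; z up; x along the row of recesses, towards the smallest.
- seat_100: Green felt disc, 1 mm thick, in the second smallest of the four recesses of the pale wooden weight block (fixed). Round recess 37 mm in diameter, its mouth widened by a 5 mm, 45 degree bevel; block top 11 mm above this origin. Origin: centre of the disc's underside, 19 mm above the bench; z up; x along the row of recesses, towards the smallest.
- seat_50: Green felt disc, 1 mm thick, in the smallest of the four recesses of the pale wooden weight block (fixed). Round recess 30 mm in diameter, its mouth widened by a 5 mm, 45 degree bevel; block top 11 mm above this origin. Origin: centre of the disc's underside, 19 mm above the bench; z up; x along the row of recesses, towards the smallest.
Mind the look-alikes: they are no part of the job. What is shaped like the w200 but turquoise is not meant.

How it is judged:
At the end, for the whole second after the job is handed in: Each weight stands in its own recess: its axis within 6 mm of the recess's centre, its underside less than 4 mm above the underside of the felt, upright within 0.12 rad, released and at rest (horizontal distance between w500 and seat_500 below 0.006 m and z of w500 in the frame of seat_500 below 0.004 m and horizontal distance between w200 and seat_200 below 0.006 m and z of w200 in the frame of seat_200 below 0.004 m and horizontal distance between w100 and seat_100 below 0.006 m and z of w100 in the frame of seat_100 below 0.004 m and horizontal distance between w50 and seat_50 below 0.006 m and z of w50 in the frame of seat_50 below 0.004 m and angle between each of w500, w200, w100, w50's own z axis and vertical below 0.12 rad and linear speed of each of w500, w200, w100, w50 below 0.01 m/s); the robot touches nothing.
It fails at once if a weight is tipped over (angle between any of w500, w200, w100, w50's own z axis and vertical above 0.9 rad).
It also fails if it takes over 102 s, if anything falls off the work surface, if the arm or the gripper's body presses on something with over 40 N, if the wrist force passes 120 N, or if a joint passes its speed limit or range.

## Working session

There is one attempt and no reset: what is moved stays moved. The work goes in short steps, Python scripts to look and compute and a tool call to move; the robot and the scene stay as the last step left them, time stands still between calls to the robot, and variables do not carry over. Pictures are saved under pics/ and viewed, at most 17 in all, crops included, and the job is handed in when it is done.

```bash
mkdir -p pics; ls
```

Run:
```python
from cell import robot
import cv2,numpy as np
for n in ["scene","side"]:
    c=robot.read_camera(n); cv2.imwrite(f"pics/{n}0.png",c["image"][:,:,::-1]); print(n,c["fx"],c["cx"],c["cy"],np.round(c["pose"],3).tolist())
s=robot.observe(); print(s["time"],s["tool_pos"],s["tool_rot"],s["opening"])
```

```text
pics
scene 461.2064612537581 322.88829395683814 232.0809866125789 [[0.701, -0.342, 0.626, -0.139], [-0.713, -0.347, 0.609, -0.644], [0.008, -0.873, -0.487, 0.545], [0.0, 0.0, 0.0, 1.0]]
side 575.7269972829558 312.5846981441873 240.2897181184423 [[-0.999, -0.029, 0.029, 0.472], [-0.041, 0.566, -0.824, 1.12], [0.008, -0.824, -0.566, 0.837], [0.0, 0.0, 0.0, 1.0]]
0.1 [0.19650682 0.48669739 0.40412309] [-3.14025394e+00 -1.65708870e-04  2.75776893e+00] 0.09201401283132465
```

View pics/scene0.png

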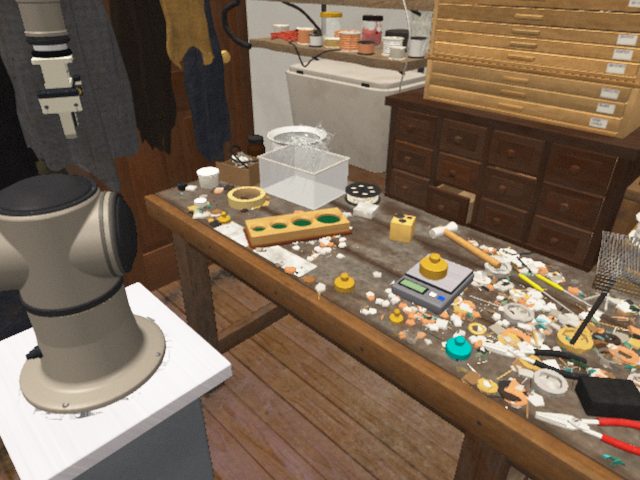

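View pics/side0.png

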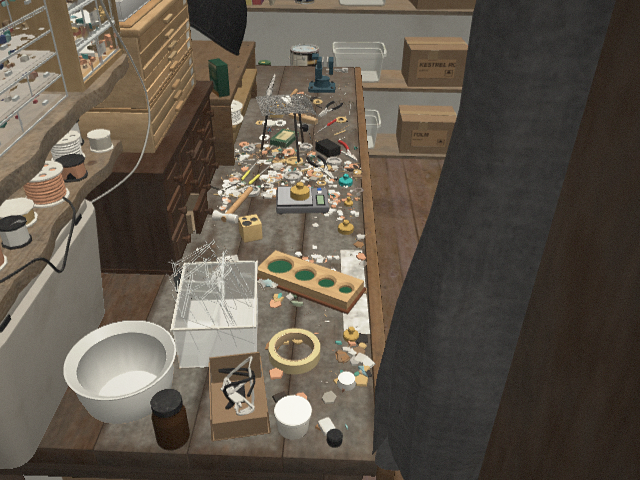

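The scene picture shows w500 on the scale at (433,266) and brass weights at (344,283), (397,316) and (223,218). The turquoise look-alike is at (458,347), and the block's green seats run from (258,229), the smallest, to (329,218). In the side picture the weights are at (300,189), (346,226), (348,201) and (352,333), with seats from (281,266) to (345,289).

Create h.py:
```python
import cv2,numpy as np
from cell import robot
def ray(c,u,v):
    d=c["pose"][:3,:3]@np.array([(u-c["cx"])/c["fx"],(v-c["cy"])/c["fy"],1]); return c["pose"][:3,3],d/np.linalg.norm(d)
def onz(c,u,v,z):
    o,d=ray(c,u,v); return o+d*(z-o[2])/d[2]
def proj(c,p):
    q=c["pose"][:3,:3].T@(np.array(p)-c["pose"][:3,3]); return c["fx"]*q[0]/q[2]+c["cx"],c["fy"]*q[1]/q[2]+c["cy"]
def mask(c,lo,hi): return cv2.inRange(cv2.cvtColor(c["image"],cv2.COLOR_RGB2HSV),lo,hi)
BR=((18,150,70),(28,255,255)); GR=((60,120,20),(88,255,160))
def blobs(c,rng,amin=25):
    n,l,s,ce=cv2.connectedComponentsWithStats(mask(c,*rng)); return [(*np.round(ce[i],1),*s[i]) for i in range(1,n) if s[i,4]>=amin]
```

Run:
```python
from h import *
for n in ["scene","side"]:
    c=robot.read_camera(n)
    for nm,r in (("br",BR),("gr",GR)):
        for b in blobs(c,r,20):
            p=onz(c,b[0],b[1],0.01 if nm=="br" else 0.02)
            if 0.2<p[0]<1 and -.5<p[1]<.8: print(n,nm,[float(x) for x in b],np.round(p,3))
    im=c["image"]
    for uv in ([(432,268),(344,285),(397,318),(223,219),(300,225)] if n=="scene" else [(300,192),(346,228),(352,335)]): print(uv,cv2.cvtColor(im[uv[1]:uv[1]+1,uv[0]:uv[0]+1],cv2.COLOR_RGB2HSV)[0,0])
```

```text
scene br [223.7, 217.9, 218.0, 211.0, 13.0, 13.0, 108.0] [0.422 0.251 0.01 ]
scene br [398.4, 232.2, 395.0, 226.0, 7.0, 12.0, 29.0] [ 0.675 -0.102  0.01 ]
scene br [407.5, 237.3, 403.0, 234.0, 9.0, 8.0, 31.0] [ 0.671 -0.131  0.01 ]
scene br [433.2, 266.6, 420.0, 253.0, 28.0, 26.0, 549.0] [ 0.606 -0.243  0.01 ]
scene br [343.9, 283.4, 334.0, 273.0, 21.0, 20.0, 318.0] [ 0.428 -0.151  0.01 ]
scene br [529.3, 282.0, 518.0, 274.0, 26.0, 18.0, 93.0] [ 0.696 -0.41   0.01 ]
scene br [548.1, 281.6, 535.0, 274.0, 28.0, 17.0, 91.0] [ 0.724 -0.436  0.01 ]
scene br [396.0, 317.2, 389.0, 309.0, 15.0, 16.0, 161.0] [ 0.417 -0.286  0.01 ]
scene gr [328.1, 218.9, 318.0, 216.0, 21.0, 7.0, 111.0] [0.591 0.05  0.02 ]
scene gr [301.6, 222.8, 294.0, 221.0, 16.0, 5.0, 60.0] [0.531 0.081 0.02 ]
scene gr [278.7, 226.0, 273.0, 225.0, 13.0, 3.0, 31.0] [0.481 0.108 0.02 ]
scene gr [458.2, 343.0, 454.0, 340.0, 10.0, 6.0, 23.0] [ 0.427 -0.404  0.02 ]
scene gr [457.1, 355.5, 445.0, 348.0, 26.0, 13.0, 92.0] [ 0.4   -0.418  0.02 ]
(432, 268) [ 22 196 233]
(344, 285) [ 22 192 233]
(397, 318) [ 22 191 228]
(223, 219) [ 23 192 234]
(300, 225) [ 63 124 107]
side gr [345.4, 177.2, 343.0, 175.0, 6.0, 5.0, 20.0] [ 0.429 -0.406  0.02 ]
side gr [345.1, 183.2, 339.0, 180.0, 14.0, 6.0, 37.0] [ 0.43  -0.369  0.02 ]
side gr [279.4, 266.1, 269.0, 261.0, 22.0, 11.0, 165.0] [0.587 0.042 0.02 ]
side gr [304.2, 274.8, 296.0, 271.0, 18.0, 9.0, 116.0] [0.527 0.073 0.02 ]
side gr [325.8, 282.5, 319.0, 280.0, 15.0, 6.0, 69.0] [0.477 0.098 0.02 ]
side gr [345.0, 289.5, 340.0, 288.0, 11.0, 4.0, 38.0] [0.433 0.121 0.02 ]
(300, 192) [ 20 136 218]
(346, 228) [ 20 136 213]
(352, 335) [ 21 136 220]
```

The rows are not in the units I measure in: shifts go in units of 5 mm. I convert before sending: -0.036 m is -7.2, -0.017 m is -3.4.

Call:
advance:
  motion:
    - {"pos":[-7.2, -3.4, 1.6]}
    - {"pos":[-7.2, -3.4, 1.6]}
    - {"pos":[-7.2, -3.4, 1.6]}
    - {"pos":[-7.2, -3.4, 1.6]}
    - {"pos":[-7.2, -3.4, 1.6]}
    - {"pos":[-7.2, -3.4, 1.6]}
    - {"pos":[-7.2, -3.4, 1.6]}
    - {}
  aperture: 0.05
  grip_force: 20

```text
time: 0.87
tool_pos: [0.3892, 0.2778, 0.3473]
tool_rot: [-3.139, 0.001, 2.752]
contact_force: [0.5, -0.1, 0.2]
opening: 0.0504
grip_force: 0.0
```

Add to h.py:
```python
def to(x,y,z=None):
    s=robot.observe(); p=s["tool_pos"]; a=s["tool_rot"][2]; d=np.array([x,y,p[2] if z is None else z])-p
    R=np.array([[np.cos(a),np.sin(a),0],[np.sin(a),-np.cos(a),0],[0,0,-1]]); print("tool at",np.round(p,4),"rot",np.round(s["tool_rot"],4),"go",np.round(R@d,4),"t",s["time"])
```

Run:
```python
from h import *
c=robot.read_camera("wrist"); cv2.imwrite("pics/w1.png",c["image"][:,:,::-1])
s=robot.observe(); print(c["fx"],np.round(c["pose"],3).tolist(),s["tool_pos"])
for nm,r in (("br",BR),("gr",GR)):
    for b in blobs(c,r,150): print(nm,[float(x) for x in b],np.round(onz(c,b[0],b[1],0.02),4))
c=robot.read_camera("side")
for b in blobs(c,((17,110,110),(25,255,255)),20):
    if b[4]<50 and b[5]<50:print([float(x) for x in b],np.round(onz(c,b[0],b[1],0.015),3))
for uv in [(256,325),(175,362),(180,300),(257,262)]: print(uv,onz(c,*uv,0),onz(c,*uv,.08))
```

```text
429.7966477899494 [[0.379, 0.891, 0.251, 0.321], [0.925, -0.364, -0.106, 0.306], [-0.003, 0.273, -0.962, 0.328], [0.0, 0.0, 0.0, 1.0]] [0.38760843 0.27965033 0.34788553]
br [310.1, 268.6, 290.0, 249.0, 41.0, 40.0, 1282.0] [0.4164 0.253  0.02  ]
br [188.5, 356.8, 178.0, 319.0, 26.0, 76.0, 916.0] [0.4487 0.133  0.02  ]
br [462.0, 357.0, 448.0, 319.0, 26.0, 76.0, 939.0] [0.532 0.337 0.02 ]
br [443.9, 418.3, 188.0, 409.0, 451.0, 16.0, 4997.0] [0.5819 0.3055 0.02  ]
[248.2, 2.0, 246.0, 0.0, 5.0, 5.0, 20.0] [ 1.028 -2.711  0.015]
[245.4, 83.9, 237.0, 69.0, 17.0, 31.0, 170.0] [ 0.84  -1.209  0.015]
[276.4, 115.4, 270.0, 115.0, 13.0, 2.0, 20.0] [ 0.68  -0.88   0.015]
[300.5, 190.6, 291.0, 182.0, 18.0, 18.0, 213.0] [ 0.559 -0.327  0.015]
[348.5, 201.6, 344.0, 197.0, 9.0, 10.0, 51.0] [ 0.421 -0.272  0.015]
[30.0, 215.9, 26.0, 209.0, 8.0, 15.0, 47.0] [ 1.272 -0.152  0.015]
[346.1, 227.0, 338.0, 220.0, 16.0, 15.0, 144.0] [ 0.429 -0.142  0.015]
[249.4, 227.6, 245.0, 225.0, 10.0, 7.0, 25.0] [ 0.68  -0.126  0.015]
[259.6, 231.2, 256.0, 226.0, 6.0, 13.0, 30.0] [ 0.652 -0.11   0.015]
[350.9, 334.0, 343.0, 327.0, 16.0, 14.0, 147.0] [0.422 0.257 0.015]
(256, 325) [0.62111991 0.22404234 0.        ] [0.60683293 0.30963897 0.08      ]
(175, 362) [0.76662789 0.33670864 0.        ] [0.73843699 0.41153952 0.08      ]
(180, 300) [0.79966413 0.1518049  0.        ] [0.76831648 0.24430414 0.08      ]
(257, 262) [0.6457428  0.00222602 0.        ] [0.629103   0.10901817 0.08      ]
```

View pics/w1.png

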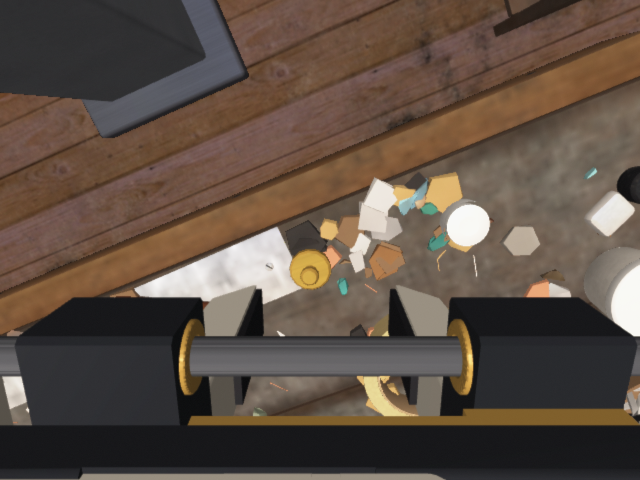

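The wrist view shows w100 at (310,268) beside loose scrap, just short of the fingers.

To row units: 0.0327 m is 6.54, -0.0142 m is -2.84.

Call:
advance:
  motion:
    - {"pos":[-2.84, -1, 6.54]}
    - {"pos":[-2.84, -1, 6.54]}
    - {"pos":[-2.84, -1, 6.54]}
    - {}
    - {}

```text
time: 1.38
tool_pos: [0.4188, 0.253, 0.2498]
tool_rot: [-3.139, -0.003, 2.758]
contact_force: [1.4, -0.2, 0.8]
opening: 0.0502
grip_force: 0.0
```

Add to h.py:
```python
def chk(zk,name=None,zb=None):
    """brass blobs in the wrist view, pixel of the point under the grasp axis at height zk"""
    c=robot.read_camera("wrist"); s=robot.observe(); p=s["tool_pos"]
    if name: cv2.imwrite("pics/"+name,c["image"][:,:,::-1])
    print("axis px",np.round(proj(c,[p[0],p[1],zk]),1))
    for b in blobs(c,BR,150):
        if b[4]<130 : print([float(x) for x in b],np.round(onz(c,b[0],b[1],zb or zk),4))
    return c
```

Run:
```python
from h import *
chk(.022,"w2.png",.012); to(.4195,.252,.1935)
```

```text
axis px [327.8 271.6]
[324.0, 266.4, 295.0, 237.0, 59.0, 59.0, 2706.0] [0.4189 0.2513 0.012 ]
[186.4, 357.8, 180.0, 319.0, 18.0, 76.0, 603.0] [0.4407 0.1577 0.012 ]
[461.0, 356.9, 447.0, 319.0, 25.0, 76.0, 941.0] [0.4985 0.3034 0.012 ]
tool at [0.419  0.2534 0.2512] rot [ 3.1415e+00 -5.0000e-04  2.7587e+00] go [-0.001  -0.0011  0.0577] t 1.4333
```

View pics/w2.png

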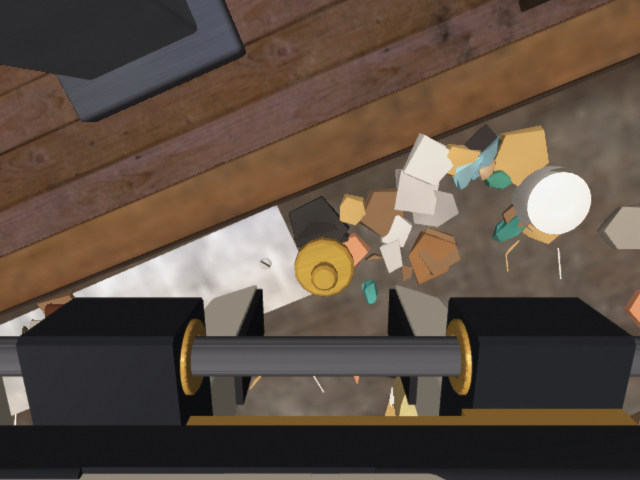

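Knob sits at (323,274), about 2 mm off the grasp axis at (328,272). I correct that, descend and grip.

Call:
advance:
  motion:
    - {"pos":[-0.24, -0.44, 5.54]}
    - {"pos":[0, 0, 4]}
    - {"pos":[0, 0, 2]}
    - {}
    - {}

```text
time: 1.85
tool_pos: [0.4199, 0.2506, 0.1942]
tool_rot: [3.14, 0.001, 2.759]
contact_force: [1.0, 0.4, -0.2]
opening: 0.0497
grip_force: 0.0
```

Call:
advance:
  motion:
    - {}
    - {}
    - {}
    - {}
    - {}
    - {}
  aperture: 0
  grip_force: 20

```text
time: 2.35
tool_pos: [0.4199, 0.2498, 0.1931]
tool_rot: [3.141, 0.0, 2.758]
contact_force: [-0.1, 1.1, 1.1]
opening: 0.0148
grip_force: 0.4
```

Call:
advance:
  motion:
    - {"pos":[0, 0, -2]}
    - {"pos":[0, 0, -6]}
    - {"pos":[0, 0, -6]}
    - {"pos":[0, 0, -6]}
    - {}
    - {}

```text
time: 2.85
tool_pos: [0.4201, 0.2499, 0.2949]
tool_rot: [3.139, 0.003, 2.758]
contact_force: [-0.4, -0.3, -1.2]
opening: 0.0119
grip_force: 20.0
```

Run:
```python
from h import *
c=chk(.072); cv2.imwrite("pics/w3.png",c["image"][:,:,::-1]); to(.483,.105)
```

```text
axis px [323.8 271.5]
[325.6, 296.7, 291.0, 264.0, 71.0, 72.0, 2688.0] [0.4326 0.2454 0.072 ]
[284.9, 357.5, 281.0, 319.0, 10.0, 76.0, 474.0] [0.4569 0.2122 0.072 ]
[365.9, 357.2, 361.0, 319.0, 10.0, 76.0, 449.0] [0.4729 0.2523 0.072 ]
tool at [0.4196 0.2497 0.2934] rot [3.1410e+00 6.0000e-04 2.7578e+00] go [-0.113  -0.1104  0.    ] t 2.9
```

View pics/w3.png

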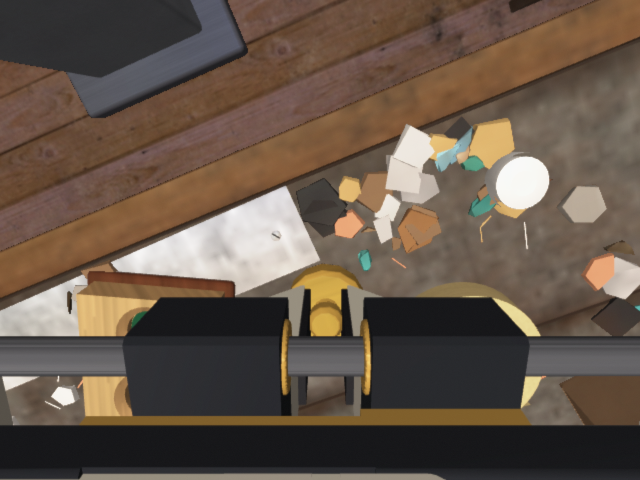

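w100 hangs between the pads, body centred at column 325; the block shows at lower left. I move above the block's large end to see the seats.

Call:
advance:
  motion:
    - {"pos":[-6.6, -3.6, -1]}
    - {"pos":[-6.6, -3.6, 0]}
    - {"pos":[-6.6, -3.6, 0]}
    - {"pos":[-6.6, -3.6, 0]}
    - {"pos":[-6.6, -3.6, 0]}
    - {"pos":[-6.6, -3.6, 0]}
    - {"pos":[-6.6, -3.6, 0]}
    - {}

```text
time: 3.57
tool_pos: [0.5898, 0.0412, 0.296]
tool_rot: [-3.14, 0.001, 2.753]
contact_force: [-1.5, 0.5, -0.7]
opening: 0.0121
grip_force: 20.0
```

Call:
advance:
  motion:
    - {}
    - {}

```text
time: 3.73
tool_pos: [0.5862, 0.0465, 0.2962]
tool_rot: [-3.141, -0.004, 2.757]
contact_force: [-0.3, 1.0, -1.1]
opening: 0.012
grip_force: 20.0
```

Run:
```python
from h import *
c=chk(.072); cv2.imwrite("pics/w4.png",c["image"][:,:,::-1])
for b in blobs(c,GR,100): print([float(x) for x in b],np.round(onz(c,b[0],b[1],.02),4))
```

```text
axis px [327.2 273.4]
[325.6, 296.6, 291.0, 264.0, 71.0, 72.0, 2693.0] [0.5974 0.0416 0.072 ]
[284.6, 357.5, 281.0, 319.0, 10.0, 76.0, 447.0] [0.6217 0.0081 0.072 ]
[365.9, 357.3, 361.0, 319.0, 10.0, 76.0, 462.0] [0.6379 0.0486 0.072 ]
[345.7, 28.9, 314.0, 0.0, 63.0, 61.0, 3075.0] [0.4761 0.1024 0.02  ]
[335.2, 132.2, 298.0, 94.0, 76.0, 78.0, 4613.0] [0.5247 0.0769 0.02  ]
[325.0, 237.3, 280.0, 201.0, 90.0, 75.0, 5136.0] [0.5809 0.0478 0.02  ]
```

View pics/w4.png

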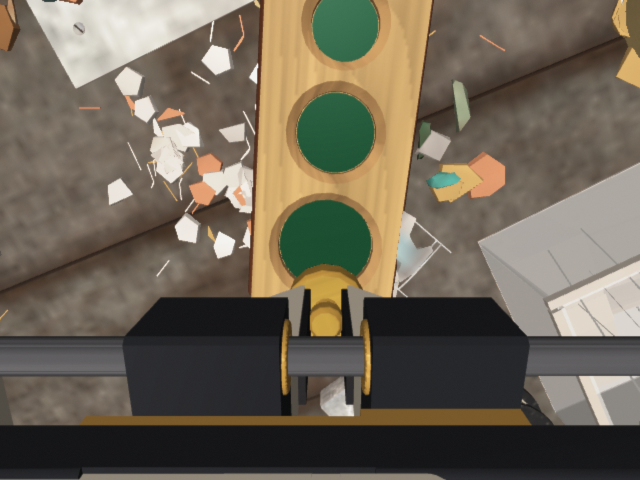

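The wrist view shows seat_100 at (346,29), seat_200 at (335,132) and seat_500 at (325,240), partly hidden by the held weight. Next I work out how the weight sits in the grip.

Add to h.py:
```python
def held(hb,tip,r,seat):
    """offset of the held weight's axis from the tool axis, from its lower edge nearest the camera"""
    c=robot.read_camera("wrist"); s=robot.observe(); p=s["tool_pos"]; a=s["tool_rot"][2]
    b=max([b for b in blobs(c,BR,150) if 280<b[0]<370 and b[4]<130],key=lambda b:b[6])
    u=b[2]+b[4]/2; q=onz(c,u,b[3],p[2]-.178-tip); tx=np.array([np.cos(a),np.sin(a)])
    w=q[:2]-r*tx; print("blob",[float(x) for x in b],"axis off",np.round(w-p[:2],4))
    t=np.array(seat)-(w-p[:2]); to(*t); to(*seat)
```

```bash
python3 -c "
from h import *
held(0,.0155,.0165,(.477,.1025))"
```

```text
blob [325.6, 296.6, 291.0, 264.0, 70.0, 72.0, 2693.0] axis off [ 0.0007 -0.0007]
tool at [0.586  0.0474 0.297 ] rot [-3.1411e+00 -2.4000e-03  2.7589e+00] go [0.1226 0.0108 0.    ] t 3.8333
tool at [0.586  0.0474 0.297 ] rot [-3.1411e+00 -2.4000e-03  2.7589e+00] go [0.1217 0.0104 0.    ] t 3.8333
```

To row units: 0.0305 m is 6.1, 0.01 m is 2.

Call:
advance:
  motion:
    - {"pos":[6.1, 0.52, 2]}
    - {"pos":[6.1, 0.52, 2]}
    - {"pos":[6.1, 0.52, 2]}
    - {"pos":[6.1, 0.52, 2]}
    - {"pos":[0, 0, 2]}
    - {}
    - {}

```text
time: 4.42
tool_pos: [0.4774, 0.1026, 0.2482]
tool_rot: [3.141, 0.0, 2.76]
contact_force: [0.1, 0.1, -1.3]
opening: 0.0121
grip_force: 20.0
```

Run:
```python
from h import *
c=robot.read_camera("wrist"); cv2.imwrite("pics/w5.png",c["image"][:,:,::-1])
for b in blobs(c,GR,100): print([float(x) for x in b],np.round(onz(c,b[0],b[1],.02),4))
held(0,.0155,.0165,(.477,.1025))
```

```text
[609.5, 88.5, 603.0, 75.0, 18.0, 24.0, 206.0] [0.4441 0.2561 0.02  ]
[332.5, 170.1, 304.0, 141.0, 58.0, 59.0, 2673.0] [0.4314 0.1246 0.02  ]
[322.7, 254.0, 290.0, 235.0, 68.0, 44.0, 1860.0] [0.469  0.1043 0.02  ]
[323.7, 386.0, 307.0, 377.0, 38.0, 21.0, 691.0] [0.5407 0.076  0.02  ]
blob [325.5, 296.5, 291.0, 264.0, 71.0, 72.0, 2699.0] axis off [ 0.0015 -0.    ]
tool at [0.4784 0.102  0.2487] rot [3.1407e+00 1.8000e-03 2.7583e+00] go [ 0.0029 -0.0006  0.    ] t 4.5167
tool at [0.4784 0.102  0.2487] rot [3.1407e+00 1.8000e-03 2.7583e+00] go [ 0.0015 -0.      0.    ] t 4.5167
```

View pics/w5.png

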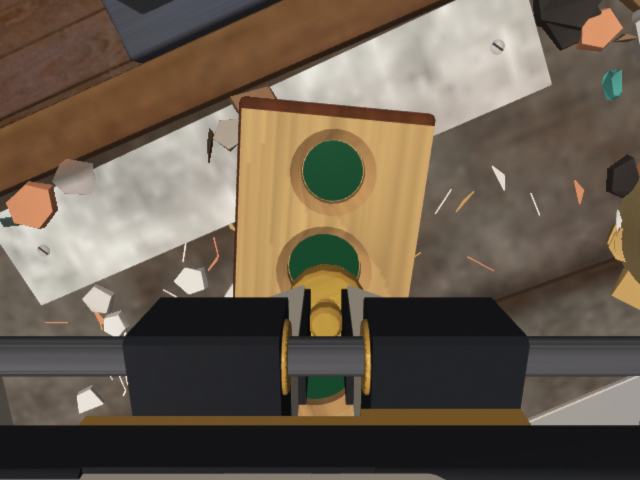

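Seat_100 is centred under the held weight at (324,260), and seat_50 is fully visible at (332,170). Lowering now.

Call:
advance:
  motion:
    - {"pos":[0.4, -0.1, 2]}
    - {"pos":[0, 0, 1.6]}
    - {"pos":[0, 0, 1.2]}
    - {"pos":[0, 0, 0.8]}
    - {"pos":[0, 0, 0.6]}
    - {"pos":[0, 0, 0.4]}
    - {}

```text
time: 5.1
tool_pos: [0.4757, 0.102, 0.2146]
tool_rot: [-3.141, -0.0, 2.758]
contact_force: [-0.2, 0.3, -0.8]
opening: 0.012
grip_force: 20.0
```

Call:
advance:
  motion:
    - {"pos":[0, 0, 0.3]}
    - {}
    - {}

```text
time: 5.35
tool_pos: [0.4757, 0.1021, 0.2136]
tool_rot: [3.141, 0.0, 2.758]
contact_force: [-0.1, -0.1, -0.6]
opening: 0.0124
grip_force: 20.0
```

Call:
advance:
  motion:
    - {"pos":[0, 0, 0.2]}
    - {}
    - {}

```text
time: 5.6
tool_pos: [0.4757, 0.1022, 0.2131]
tool_rot: [3.141, 0.001, 2.758]
contact_force: [-1.8, 1.0, 5.2]
opening: 0.0122
grip_force: 20.0
```

Call:
advance:
  motion:
    - {}
    - {}
    - {}
    - {}
  aperture: 0.04

```text
time: 5.93
tool_pos: [0.4756, 0.102, 0.2123]
tool_rot: [-3.142, -0.0, 2.758]
contact_force: [-0.8, -0.2, 0.3]
opening: 0.0347
grip_force: 0.0
```

Call:
advance:
  motion:
    - {"pos":[0, 0, -4]}
    - {"pos":[0, 0, -7]}
    - {"pos":[0, 0, -8]}
    - {"pos":[-6, 0, -4]}
    - {"pos":[-8, 0, 0]}
    - {}
    - {}

```text
time: 6.52
tool_pos: [0.5415, 0.075, 0.327]
tool_rot: [3.141, 0.0, 2.756]
contact_force: [0.2, 0.3, -1.0]
opening: 0.0401
grip_force: 0.0
```

Run:
```python
from h import *
c=chk(.04); cv2.imwrite("pics/w6.png",c["image"][:,:,::-1])
for b in blobs(c,GR,100): print([float(x) for x in b],np.round(onz(c,b[0],b[1],.02),4))
to(.427,-.148)
```

```text
axis px [325.8 237.4]
[326.3, 124.8, 301.0, 98.0, 52.0, 54.0, 2153.0] [0.4755 0.1021 0.04  ]
[211.8, 357.9, 207.0, 319.0, 14.0, 76.0, 495.0] [ 0.5915 -0.0313  0.04  ]
[436.1, 357.3, 424.0, 319.0, 22.0, 76.0, 811.0] [0.6499 0.1145 0.04  ]
[333.2, 41.2, 311.0, 17.0, 45.0, 49.0, 1711.0] [0.4313 0.1245 0.02  ]
[319.1, 208.6, 287.0, 178.0, 65.0, 63.0, 3181.0] [0.5248 0.0769 0.02  ]
[311.5, 299.9, 275.0, 266.0, 76.0, 70.0, 4196.0] [0.5849 0.0464 0.02  ]
tool at [0.5403 0.0756 0.3265] rot [-3.1410e+00 -1.9000e-03  2.7569e+00] go [ 0.0212 -0.2497  0.    ] t 6.5667
```

View pics/w6.png

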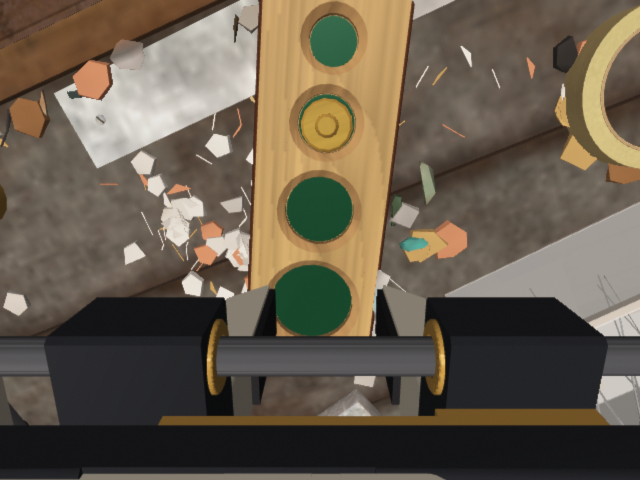

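w100 is down in its recess at (326,125). Seat_50 is at (333,41), seat_200 at (319,209) and seat_500 at (311,300). Next is w200.

To row units: 0.0035 m is 0.7, -0.0405 m is -8.1.

Call:
advance:
  motion:
    - {"pos":[0.7, -8.1, 1.2]}
    - {"pos":[0.7, -8.1, 1.2]}
    - {"pos":[0.7, -8.1, 1.2]}
    - {"pos":[0.7, -8.1, 1.2]}
    - {"pos":[0.7, -8.1, 1.2]}
    - {"pos":[0.7, -8.1, 1.2]}
    - {"pos":[0, -1.2, 0]}
    - {}
  aperture: 0.06

```text
time: 7.23
tool_pos: [0.4261, -0.1483, 0.2908]
tool_rot: [3.141, -0.002, 2.754]
contact_force: [0.1, -0.2, -0.3]
opening: 0.0601
grip_force: 0.0
```

Call:
advance:
  motion:
    - {"pos":[0, 0, 4]}
    - {"pos":[0, 0, 4]}
    - {}
    - {}

```text
time: 7.57
tool_pos: [0.4278, -0.1457, 0.251]
tool_rot: [3.141, -0.003, 2.76]
contact_force: [1.2, 0.4, 0.7]
opening: 0.0599
grip_force: 0.0
```

Run:
```python
from h import *
c=chk(.0255,"w7.png",.014)
to(.427,-.148)
```

```text
axis px [325.1 273.7]
[320.0, 265.3, 282.0, 226.0, 77.0, 79.0, 4651.0] [ 0.4266 -0.1484  0.014 ]
[160.8, 357.6, 153.0, 319.0, 21.0, 76.0, 653.0] [ 0.4442 -0.2532  0.014 ]
[486.1, 356.8, 469.0, 319.0, 30.0, 76.0, 1063.0] [ 0.5126 -0.0813  0.014 ]
tool at [ 0.4282 -0.146   0.2518] rot [ 3.1412e+00 -6.0000e-04  2.7595e+00] go [ 0.0003 -0.0023  0.    ] t 7.6167
```

View pics/w7.png

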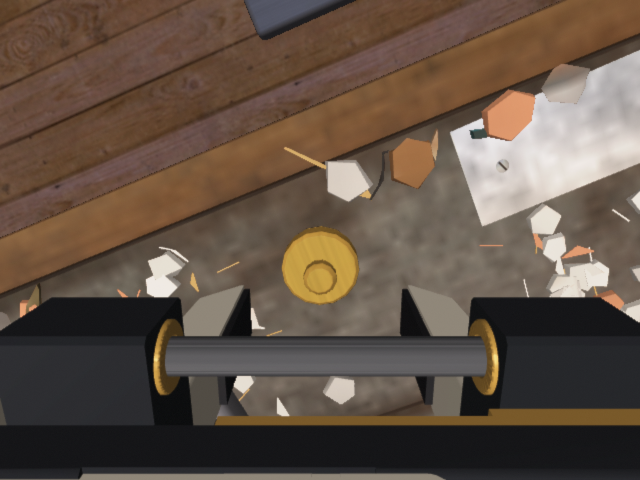

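Knob at (320,277), axis at (325,274): correct by about 3 mm, then grip.

Call:
advance:
  motion:
    - {"pos":[-0.2, -0.52, 5]}
    - {"pos":[0, 0, 4]}
    - {"pos":[0, 0, 2]}
    - {}
    - {}

```text
time: 8.03
tool_pos: [0.4282, -0.1496, 0.1971]
tool_rot: [3.141, 0.001, 2.759]
contact_force: [0.0, -0.7, 0.8]
opening: 0.06
grip_force: 0.0
```

Call:
advance:
  motion:
    - {}
    - {}
    - {}
    - {}
    - {}
    - {}
    - {}
    - {}
  aperture: 0
  grip_force: 25

```text
time: 8.7
tool_pos: [0.4278, -0.15, 0.1965]
tool_rot: [3.141, 0.0, 2.758]
contact_force: [-0.0, -0.1, 0.9]
opening: 0.0154
grip_force: 25.0
```

Call:
advance:
  motion:
    - {"pos":[0, 0, -2]}
    - {"pos":[0, 0, -6]}
    - {"pos":[0, 0, -6]}
    - {"pos":[0, 0, -6]}
    - {}
    - {}

```text
time: 9.2
tool_pos: [0.4279, -0.1501, 0.2974]
tool_rot: [-3.141, 0.003, 2.758]
contact_force: [0.1, 0.6, -1.5]
opening: 0.0153
grip_force: 25.0
```

Run:
```python
from h import *
held(0,.0185,.021,(.5247,.0769))
```

```text
blob [325.5, 289.5, 279.0, 252.0, 94.0, 84.0, 4348.0] axis off [ 0.0029 -0.0012]
tool at [ 0.4274 -0.1498  0.2961] rot [ 3.1415e+00 -1.0000e-04  2.7577e+00] go [-0.0022  0.2467  0.    ] t 9.25
tool at [ 0.4274 -0.1498  0.2961] rot [ 3.1415e+00 -1.0000e-04  2.7577e+00] go [-0.0053  0.2467  0.    ] t 9.25
```

To row units: -0.003 m is -0.6, 0.04 m is 8.

Call:
advance:
  motion:
    - {"pos":[-0.6, 8, 0]}
    - {"pos":[0, 8, 0]}
    - {"pos":[0, 8, 0]}
    - {"pos":[0, 8, 0]}
    - {"pos":[0, 8, 0]}
    - {"pos":[0, 7.34, 0]}
    - {"pos":[0, 2, 2]}
    - {"pos":[0, 0, 4]}

```text
time: 9.92
tool_pos: [0.5238, 0.0804, 0.2657]
tool_rot: [3.14, 0.002, 2.762]
contact_force: [0.7, -1.0, -2.7]
opening: 0.015
grip_force: 25.0
```

Call:
advance:
  motion:
    - {"pos":[0, 0, 2]}
    - {}
    - {}

```text
time: 10.17
tool_pos: [0.5224, 0.077, 0.255]
tool_rot: [-3.14, -0.003, 2.757]
contact_force: [0.9, 0.7, -1.8]
opening: 0.0153
grip_force: 25.0
```

Run:
```python
from h import *
held(0,.0185,.021,(.5247,.0769))
c=robot.read_camera("wrist"); cv2.imwrite("pics/w8.png",c["image"][:,:,::-1])
```

```text
blob [325.4, 289.4, 279.0, 252.0, 95.0, 84.0, 4359.0] axis off [ 0.0002 -0.0002]
tool at [0.5228 0.0769 0.256 ] rot [-3.1411e+00 -1.3000e-03  2.7567e+00] go [-0.0016  0.0008  0.    ] t 10.2167
tool at [0.5228 0.0769 0.256 ] rot [-3.1411e+00 -1.3000e-03  2.7567e+00] go [-0.0018  0.0007  0.    ] t 10.2167
```

View pics/w8.png

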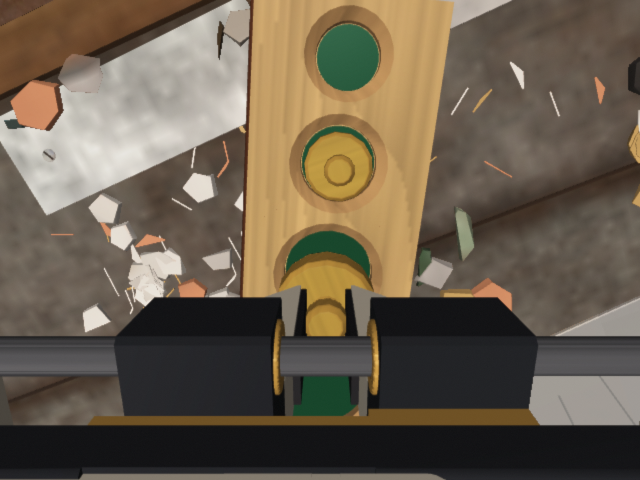

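w200 hangs over its recess (visible at (327,265)), with w100 seated at (338,165). Lowering.

Call:
advance:
  motion:
    - {"pos":[-0.24, 0.14, 2.4]}
    - {"pos":[0, 0, 2.4]}
    - {"pos":[0, 0, 1.2]}
    - {"pos":[0, 0, 0.8]}
    - {"pos":[0, 0, 0.6]}
    - {"pos":[0, 0, 0.4]}
    - {}

```text
time: 10.85
tool_pos: [0.5243, 0.0778, 0.2175]
tool_rot: [3.141, 0.0, 2.758]
contact_force: [-0.4, 0.5, -2.2]
opening: 0.0152
grip_force: 25.0
```

Call:
advance:
  motion:
    - {"pos":[0, 0, 0.2]}
    - {}
    - {}

```text
time: 11.1
tool_pos: [0.5244, 0.0779, 0.2167]
tool_rot: [3.141, 0.0, 2.758]
contact_force: [0.1, -0.2, -1.9]
opening: 0.0151
grip_force: 25.0
```

Call:
advance:
  motion:
    - {"pos":[0, 0, 0.2]}
    - {}
    - {}

```text
time: 11.35
tool_pos: [0.5243, 0.0779, 0.2164]
tool_rot: [3.141, 0.001, 2.758]
contact_force: [-2.1, 0.1, 5.9]
opening: 0.0148
grip_force: 25.0
```

Call:
advance:
  motion:
    - {}
    - {}
    - {}
    - {}
  aperture: 0.045

```text
time: 11.68
tool_pos: [0.5244, 0.0779, 0.2155]
tool_rot: [3.141, 0.0, 2.758]
contact_force: [0.5, -0.9, -0.8]
opening: 0.037
grip_force: 0.0
```

Call:
advance:
  motion:
    - {"pos":[0, 0, -4]}
    - {"pos":[0, 0, -7]}
    - {"pos":[0, 0, -8]}
    - {"pos":[-8, 0, 0]}
    - {"pos":[-4, 0, 0]}
    - {}
    - {}

```text
time: 12.27
tool_pos: [0.5802, 0.055, 0.3099]
tool_rot: [-3.142, -0.001, 2.757]
contact_force: [0.3, -0.5, -0.8]
opening: 0.0448
grip_force: 0.0
```

Run:
```python
from h import *
c=chk(.034)
for b in blobs(c,GR,100): print([float(x) for x in b],np.round(onz(c,b[0],b[1],.02),4))
to(.417,-.283)
for n in ("scene","side"):
    c=robot.read_camera(n)
    for b in blobs(c,BR if n=="scene" else ((17,110,110),(25,255,255)),40):
        for z in (.01,.05):
            p=onz(c,b[0],b[1],z)
            if .38<p[0]<.65 and p[1]<-.2: print(n,[float(x) for x in b],np.round(p,3))
```

```text
axis px [326.  243.1]
[333.8, 45.3, 305.0, 14.0, 58.0, 64.0, 2876.0] [0.4763 0.1017 0.034 ]
[326.0, 144.6, 291.0, 109.0, 71.0, 72.0, 3954.0] [0.5241 0.0778 0.034 ]
[198.7, 357.8, 193.0, 319.0, 16.0, 76.0, 499.0] [ 0.6217 -0.0538  0.034 ]
[448.6, 357.1, 435.0, 319.0, 24.0, 76.0, 880.0] [0.684  0.1019 0.034 ]
[316.1, 249.0, 274.0, 209.0, 85.0, 81.0, 5381.0] [0.5845 0.0464 0.02  ]
tool at [0.5795 0.0554 0.3096] rot [-3.1411e+00 -1.9000e-03  2.7574e+00] go [ 0.0238 -0.3746  0.    ] t 12.3167
scene [433.2, 266.6, 420.0, 253.0, 28.0, 26.0, 550.0] [ 0.606 -0.243  0.01 ]
scene [433.2, 266.6, 420.0, 253.0, 28.0, 26.0, 550.0] [ 0.551 -0.273  0.05 ]
scene [529.0, 281.7, 518.0, 274.0, 26.0, 18.0, 98.0] [ 0.634 -0.427  0.05 ]
scene [396.0, 317.2, 389.0, 309.0, 15.0, 16.0, 161.0] [ 0.417 -0.286  0.01 ]
side [348.5, 201.6, 344.0, 197.0, 9.0, 10.0, 51.0] [ 0.421 -0.281  0.01 ]
side [348.5, 201.6, 344.0, 197.0, 9.0, 10.0, 51.0] [ 0.423 -0.213  0.05 ]
```

w200 is seated at (.524,.078), within 1 mm of its recess. Next is w50.

To row units: -0.041 m is -8.2, 0.003 m is 0.6.

Call:
advance:
  motion:
    - {"pos":[0.6, -8.2, 0]}
    - {"pos":[0.6, -8.2, 0]}
    - {"pos":[0.6, -8.2, 0]}
    - {"pos":[0.6, -8.2, 0]}
    - {"pos":[0.6, -8.2, 0]}
    - {"pos":[0.6, -8.2, 0]}
    - {"pos":[0.6, -8.2, 0]}
    - {"pos":[0.4, -8.2, 0]}
  aperture: 0.04

```text
time: 13.08
tool_pos: [0.4341, -0.2407, 0.3103]
tool_rot: [3.141, -0.001, 2.759]
contact_force: [1.5, 0.1, 0.5]
opening: 0.0402
grip_force: 0.0
```

Call:
advance:
  motion:
    - {"pos":[0, -7.6, 0]}
    - {"pos":[0, -2, 6]}
    - {"pos":[0, 0, 6]}
    - {}
    - {}

```text
time: 13.5
tool_pos: [0.4172, -0.2838, 0.2495]
tool_rot: [3.14, -0.004, 2.758]
contact_force: [-0.5, -0.5, 0.6]
opening: 0.0394
grip_force: 0.0
```

Run:
```python
from h import *
c=chk(.019,"w9.png",.009)
to(.417,-.284)
```

```text
axis px [325.2 271.4]
[326.3, 265.5, 303.0, 243.0, 47.0, 46.0, 1676.0] [ 0.4183 -0.2835  0.009 ]
[214.8, 356.9, 206.0, 319.0, 22.0, 76.0, 796.0] [ 0.4459 -0.364   0.009 ]
[435.7, 357.1, 424.0, 319.0, 22.0, 76.0, 788.0] [ 0.4938 -0.2457  0.009 ]
tool at [ 0.418  -0.284   0.2509] rot [ 3.1411e+00 -8.0000e-04  2.7586e+00] go [ 0.0009 -0.0003  0.    ] t 13.55
```

View pics/w9.png

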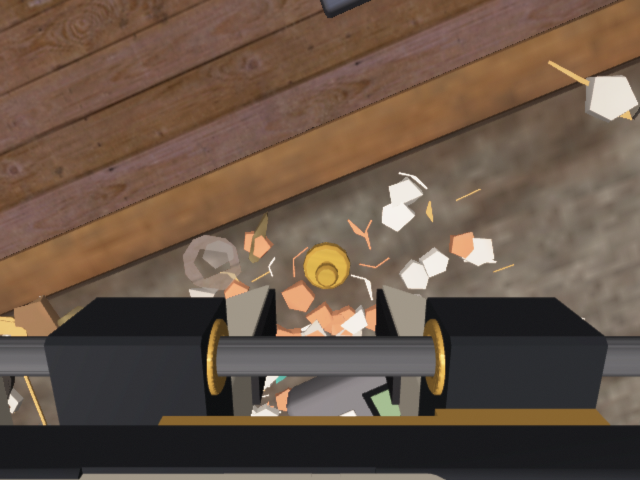

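w50's knob is at (326,273), on axis; the scale is at (340,400), clear of the fingers.

Call:
advance:
  motion:
    - {"pos":[-0.12, 0, 6]}
    - {"pos":[0, 0, 4]}
    - {"pos":[0, 0, 2]}
    - {}
    - {}

```text
time: 13.97
tool_pos: [0.419, -0.2847, 0.1915]
tool_rot: [-3.141, 0.001, 2.759]
contact_force: [-0.2, -0.7, -0.5]
opening: 0.0395
grip_force: 0.0
```

Call:
advance:
  motion:
    - {}
    - {}
    - {}
    - {}
    - {}
    - {}
    - {}
    - {}
  aperture: 0
  grip_force: 20

```text
time: 14.63
tool_pos: [0.4185, -0.2849, 0.1907]
tool_rot: [-3.142, 0.001, 2.758]
contact_force: [0.0, 0.7, 3.9]
opening: 0.0098
grip_force: 20.0
```

Call:
advance:
  motion:
    - {"pos":[0, 0, -2]}
    - {"pos":[0, 0, -6]}
    - {"pos":[0, 0, -6]}
    - {"pos":[0, 0, -8]}
    - {}
    - {}

```text
time: 15.13
tool_pos: [0.4186, -0.2851, 0.303]
tool_rot: [-3.14, 0.005, 2.758]
contact_force: [0.1, -0.4, -1.2]
opening: 0.01
grip_force: 20.0
```

Run:
```python
from h import *
held(0,.0125,.013,(.4313,.1245))
```

```text
blob [325.5, 303.7, 305.0, 275.0, 41.0, 61.0, 1626.0] axis off [ 0.0035 -0.0022]
tool at [ 0.4182 -0.2848  0.3012] rot [-3.1411e+00  1.4000e-03  2.7578e+00] go [0.1452 0.3851 0.    ] t 15.1833
tool at [ 0.4182 -0.2848  0.3012] rot [-3.1411e+00  1.4000e-03  2.7578e+00] go [0.1411 0.3844 0.    ] t 15.1833
```

Call:
advance:
  motion:
    - {"pos":[2.8, 7.68, 0]}
    - {"pos":[2.8, 7.68, 0]}
    - {"pos":[2.8, 7.68, 0]}
    - {"pos":[2.8, 7.68, 0]}
    - {"pos":[2.8, 7.68, 0]}
    - {"pos":[2.8, 7.68, 0]}
    - {"pos":[2.8, 7.68, 0]}
    - {"pos":[2.8, 7.68, 0]}

```text
time: 15.85
tool_pos: [0.4286, 0.0438, 0.2992]
tool_rot: [-3.141, -0.003, 2.757]
contact_force: [1.1, -0.4, -1.4]
opening: 0.0098
grip_force: 20.0
```

Call:
advance:
  motion:
    - {"pos":[2.8, 7.68, 0]}
    - {"pos":[2.8, 7.68, 0]}
    - {"pos":[0, 0, 4]}
    - {"pos":[0, 0, 4]}
    - {"pos":[0, 0, 2]}
    - {}
    - {}
    - {}

```text
time: 16.52
tool_pos: [0.4324, 0.1235, 0.2504]
tool_rot: [-3.141, -0.001, 2.757]
contact_force: [0.4, 0.2, -0.7]
opening: 0.0099
grip_force: 20.0
```

```bash
python3 - <<'E'
from h import *
held(0,.0125,.013,(.4313,.1245))
c=robot.read_camera("wrist"); cv2.imwrite("pics/w10.png",c["image"][:,:,::-1])
E
```

```text
blob [325.6, 303.6, 304.0, 275.0, 45.0, 61.0, 1668.0] axis off [ 0.0015 -0.0004]
tool at [0.4325 0.1234 0.2508] rot [3.1414e+00 4.0000e-04 2.7573e+00] go [0.0031 0.0003 0.    ] t 16.5667
tool at [0.4325 0.1234 0.2508] rot [3.1414e+00 4.0000e-04 2.7573e+00] go [0.0015 0.0006 0.    ] t 16.5667
```

View pics/w10.png

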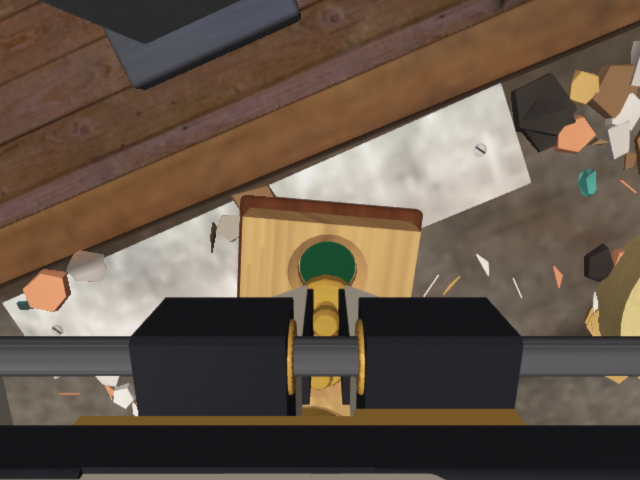

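w50 hangs over its recess (felt visible at (328,262)). Lowering.

The rows are not in the units I measure in: shifts go in units of 5 mm. I convert before sending: 0.012 m is 2.4, 0.006 m is 1.2.

Call:
advance:
  motion:
    - {"pos":[0.4, 0.1, 2.4]}
    - {"pos":[0, 0, 2.4]}
    - {"pos":[0, 0, 1.2]}
    - {"pos":[0, 0, 0.8]}
    - {"pos":[0, 0, 0.6]}
    - {"pos":[0, 0, 0.4]}
    - {}
    - {}

```text
time: 17.28
tool_pos: [0.4308, 0.1248, 0.2117]
tool_rot: [3.141, 0.0, 2.758]
contact_force: [0.7, 1.1, -0.1]
opening: 0.0103
grip_force: 20.0
```

Call:
advance:
  motion:
    - {"pos":[0, 0, 0.2]}
    - {}
    - {}

```text
time: 17.53
tool_pos: [0.4309, 0.1249, 0.2108]
tool_rot: [3.141, 0.001, 2.758]
contact_force: [-0.2, 0.1, 1.5]
opening: 0.0098
grip_force: 20.0
```

To row units: 0.0005 m is 0.1.

Call:
advance:
  motion:
    - {"pos":[0, 0, 0.1]}
    - {}

```text
time: 17.7
tool_pos: [0.431, 0.125, 0.2106]
tool_rot: [3.141, 0.001, 2.758]
contact_force: [-0.1, 0.2, 6.5]
opening: 0.0101
grip_force: 20.0
```

Call:
advance:
  motion:
    - {}
    - {}
    - {}
    - {}
  aperture: 0.03

```text
time: 18.03
tool_pos: [0.4305, 0.1248, 0.2098]
tool_rot: [-3.141, -0.0, 2.758]
contact_force: [0.2, 0.4, -0.1]
opening: 0.0288
grip_force: 0.0
```

Call:
advance:
  motion:
    - {"pos":[0, 0, -4]}
    - {"pos":[0, 0, -7]}
    - {"pos":[0, 0, -8]}
    - {"pos":[-8, 0, 0]}
    - {"pos":[-6, 0, 0]}
    - {}
    - {}
  aperture: 0.04

```text
time: 18.62
tool_pos: [0.4961, 0.098, 0.3046]
tool_rot: [-3.141, -0.0, 2.756]
contact_force: [-1.6, 0.5, -0.5]
opening: 0.04
grip_force: 0.0
```

Run:
```python
from h import *
c=chk(.03)
for b in blobs(c,GR,100): print([float(x) for x in b],np.round(onz(c,b[0],b[1],.02),4))
to(.553,-.272)
```

```text
axis px [325.9 243.2]
[326.9, 127.4, 305.0, 105.0, 44.0, 45.0, 1524.0] [0.4312 0.1249 0.03  ]
[319.4, 211.6, 293.0, 185.0, 54.0, 54.0, 2260.0] [0.4752 0.1023 0.03  ]
[313.0, 295.0, 281.0, 262.0, 65.0, 67.0, 3400.0] [0.5239 0.0779 0.03  ]
[211.7, 357.8, 207.0, 320.0, 14.0, 75.0, 472.0] [ 0.5403 -0.0021  0.03  ]
[436.1, 357.4, 424.0, 320.0, 22.0, 75.0, 812.0] [0.5962 0.1369 0.03  ]
[552.3, 61.5, 547.0, 50.0, 13.0, 20.0, 141.0] [0.446  0.2583 0.02  ]
[320.2, 189.1, 293.0, 181.0, 55.0, 30.0, 216.0] [0.4641 0.1072 0.02  ]
[305.1, 392.3, 265.0, 377.0, 80.0, 37.0, 2346.0] [0.5945 0.0423 0.02  ]
tool at [0.4951 0.0985 0.3042] rot [-3.1409e+00 -2.2000e-03  2.7570e+00] go [-0.1927 -0.3217  0.    ] t 18.6667
```

Call:
advance:
  motion:
    - {"pos":[-4.2, -7, 0]}
    - {"pos":[-4.2, -7, 0]}
    - {"pos":[-4.2, -7, 0]}
    - {"pos":[-4.2, -7, 0]}
    - {"pos":[-4.2, -7, 0]}
    - {"pos":[-4.2, -7, 0]}
    - {"pos":[-4.2, -7, 0]}
    - {"pos":[-4.2, -7, 0]}
  aperture: 0.06

```text
time: 19.33
tool_pos: [0.5457, -0.2248, 0.3042]
tool_rot: [3.141, -0.003, 2.758]
contact_force: [0.9, 0.9, 0.0]
opening: 0.06
grip_force: 0.0
```

Call:
advance:
  motion:
    - {"pos":[-4.2, -7, 0]}
    - {"pos":[0, -1.4, 0]}
    - {}
    - {}
    - {}

```text
time: 19.75
tool_pos: [0.55, -0.2687, 0.3045]
tool_rot: [3.141, -0.002, 2.759]
contact_force: [1.0, 0.3, 0.8]
opening: 0.06
grip_force: 0.0
```

Run:
```python
from h import *
c=chk(.066,"w11.png",.053)
to(.553,-.272)
```

```text
axis px [325.7 264.5]
[329.5, 261.8, 284.0, 214.0, 93.0, 95.0, 6844.0] [ 0.5536 -0.2677  0.053 ]
[159.5, 358.3, 153.0, 320.0, 18.0, 75.0, 507.0] [ 0.5724 -0.3862  0.053 ]
[486.2, 357.0, 469.0, 320.0, 30.0, 75.0, 1053.0] [ 0.6455 -0.2019  0.053 ]
tool at [ 0.5502 -0.2686  0.3048] rot [ 3.1409e+00 -1.3000e-03  2.7597e+00] go [-0.0038 -0.0021  0.    ] t 19.8
```

View pics/w11.png

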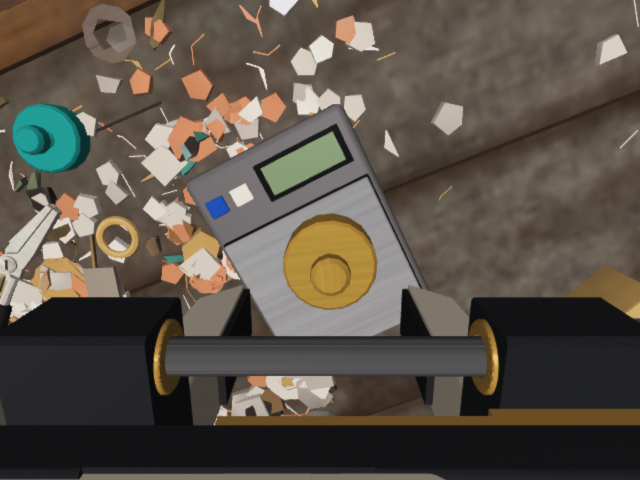

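w500's knob is at (330,275) against the axis at (326,264), about 5 mm off; the scale pan is under it and there is nothing tall beside it.

To row units: -0.005 m is -1, 0.0023 m is 0.46.

Call:
advance:
  motion:
    - {"pos":[-1, 0.46, 6]}
    - {"pos":[0, 0, 2]}
    - {}
    - {}

```text
time: 20.13
tool_pos: [0.5557, -0.2694, 0.2646]
tool_rot: [3.141, -0.002, 2.759]
contact_force: [0.5, -0.3, 0.6]
opening: 0.0598
grip_force: 0.0
```

Run:
```python
from h import *
c=chk(.066,"w12.png",.053); x,y=200,200; cv2.imwrite("pics/w12.png",c["image"][180:420,180:480,::-1])
```

```text
axis px [324.8 293.7]
[327.5, 276.9, 273.0, 220.0, 111.0, 113.0, 9757.0] [ 0.5534 -0.2675  0.053 ]
[159.4, 358.3, 153.0, 320.0, 18.0, 75.0, 497.0] [ 0.5623 -0.3621  0.053 ]
[486.3, 357.2, 469.0, 320.0, 30.0, 75.0, 1048.0] [ 0.6229 -0.2094  0.053 ]
```

View pics/w12.png

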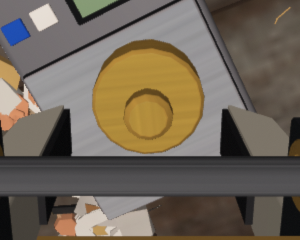

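Knob at (329,294) is level with the axis at (325,294). Gripping.

Call:
advance:
  motion:
    - {"pos":[0, 0.24, 3.4]}
    - {"pos":[0, 0, 2]}
    - {}
    - {}

```text
time: 20.52
tool_pos: [0.5561, -0.2693, 0.2379]
tool_rot: [3.141, -0.001, 2.758]
contact_force: [-1.2, 0.6, 0.2]
opening: 0.0596
grip_force: 0.0
```

Call:
advance:
  motion:
    - {}
    - {}
    - {}
    - {}
    - {}
    - {}
    - {}
    - {}
  aperture: 0
  grip_force: 35

```text
time: 21.18
tool_pos: [0.5563, -0.2692, 0.238]
tool_rot: [3.141, 0.0, 2.758]
contact_force: [0.3, 1.8, 1.5]
opening: 0.02
grip_force: 35.0
```

Call:
advance:
  motion:
    - {"pos":[0, 0, -1]}
    - {"pos":[0, 0, -3]}
    - {"pos":[0, 0, -6]}
    - {"pos":[0, 0, -4]}
    - {}
    - {}

```text
time: 21.68
tool_pos: [0.5561, -0.2694, 0.308]
tool_rot: [-3.141, 0.001, 2.758]
contact_force: [-0.0, 0.1, -5.5]
opening: 0.0201
grip_force: 35.0
```

Run:
```python
from h import *
held(0,.0275,.027,(.585,.0463))
```

```text
blob [325.4, 279.3, 263.0, 231.0, 126.0, 105.0, 7853.0] axis off [ 0.0014 -0.0007]
tool at [ 0.5557 -0.2691  0.3066] rot [ 3.1412e+00 -2.1000e-03  2.7577e+00] go [0.0926 0.3035 0.    ] t 21.7333
tool at [ 0.5557 -0.2691  0.3066] rot [ 3.1412e+00 -2.1000e-03  2.7577e+00] go [0.091  0.3034 0.    ] t 21.7333
```

Call:
advance:
  motion:
    - {"pos":[2.28, 7.58, 0]}
    - {"pos":[2.28, 7.58, 0]}
    - {"pos":[2.28, 7.58, 0]}
    - {"pos":[2.28, 7.58, 0]}
    - {"pos":[2.28, 7.58, 0]}
    - {"pos":[2.28, 7.58, 0]}
    - {"pos":[2.28, 7.58, 0]}
    - {"pos":[2.28, 7.58, 0]}

```text
time: 22.4
tool_pos: [0.5844, 0.0478, 0.3054]
tool_rot: [-3.14, -0.004, 2.758]
contact_force: [0.8, -0.1, -3.9]
opening: 0.0202
grip_force: 35.0
```

Call:
advance:
  motion:
    - {}
    - {"pos":[0, 0, 4]}
    - {"pos":[0, 0, 2]}
    - {}
    - {}
    - {}

```text
time: 22.9
tool_pos: [0.5853, 0.0452, 0.2777]
tool_rot: [-3.141, -0.001, 2.757]
contact_force: [0.3, 0.1, -5.4]
opening: 0.02
grip_force: 35.0
```

```bash
python3 - <<'E'
from h import *
held(0,.0275,.027,(.585,.0463))
c=robot.read_camera("wrist"); cv2.imwrite("pics/w13.png",c["image"][:,:,::-1])
E
```

```text
blob [325.4, 279.2, 262.0, 231.0, 127.0, 105.0, 7906.0] axis off [ 0.0001 -0.0003]
tool at [0.5854 0.0453 0.2782] rot [3.1414e+00 4.0000e-04 2.7567e+00] go [0.001  0.0011 0.    ] t 22.95
tool at [0.5854 0.0453 0.2782] rot [3.1414e+00 4.0000e-04 2.7567e+00] go [0.0007 0.0008 0.    ] t 22.95
```

View pics/w13.png

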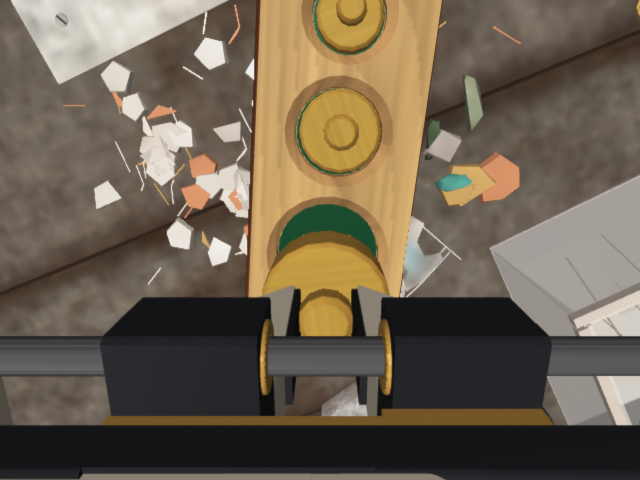

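w500 hangs over its recess (felt visible at (327,235)), with w200 at (340,130) and w100 at (350,10) seated. The wire box's rim corner at (492,247) may come near the gripper body, so I triangulate its height first.

Run:
```python
from h import *
w=robot.read_camera("wrist"); s=robot.read_camera("side")
def tri(l):
    A=np.zeros((3,3));b=np.zeros(3)
    for o,d in l: M=np.eye(3)-np.outer(d,d);A+=M;b+=M@o
    p=np.linalg.solve(A,b); return np.round(p,3),[round(float(np.linalg.norm(np.cross(p-o,d))),4) for o,d in l]
print(tri([ray(w,492,247),ray(s,257,262)]), tri([ray(w,492,247),ray(s,257,270)]))
for z in (0,.05,.08,.1,.12): print(z,np.round(onz(w,492,247,z),3),np.round(proj(s,onz(w,492,247,z)),0))
cv2.imwrite("pics/s2.png",cv2.resize(s["image"][230:380,150:380,::-1],None,fx=3,fy=3))
```

```text
(array([0.612, 0.12 , 0.08 ]), [0.0173, 0.0173]) (array([0.615, 0.124, 0.063]), [0.0138, 0.0138])
0 [0.627 0.141 0.   ] [258. 299.]
0.05 [0.606 0.128 0.05 ] [267. 278.]
0.08 [0.593 0.12  0.08 ] [273. 266.]
0.1 [0.585 0.115 0.1  ] [277. 257.]
0.12 [0.576 0.11  0.12 ] [281. 248.]
```

View pics/s2.png

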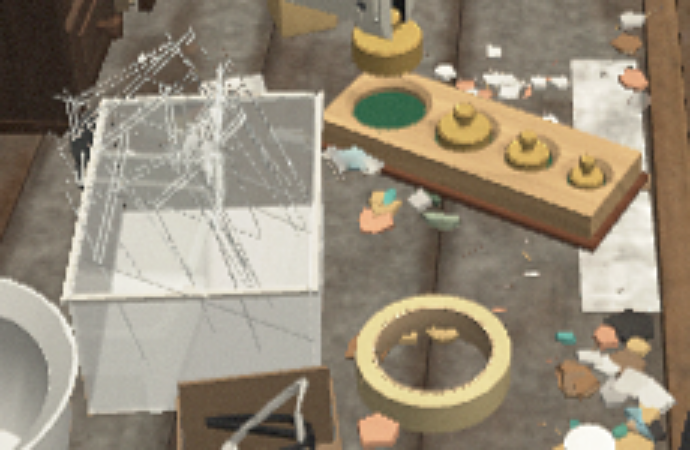

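Run:
```python
from h import *
w=robot.read_camera("wrist"); s=robot.read_camera("side")
for z in (.05,.07,.08,.09,.1,.12): p=onz(w,548,298,z);print(z,np.round(p,3),np.round(proj(s,p),0),np.round(onz(s,257,262,z),3))
to(.585,.0463,.2255)
```

```text
0.05 [0.644 0.148 0.05 ] [249. 284.] [0.635 0.069 0.05 ]
0.07 [0.632 0.141 0.07 ] [254. 274.] [0.631 0.096 0.07 ]
0.08 [0.626 0.137 0.08 ] [257. 270.] [0.629 0.109 0.08 ]
0.09 [0.62  0.134 0.09 ] [260. 265.] [0.627 0.122 0.09 ]
0.1 [0.613 0.13  0.1  ] [263. 261.] [0.625 0.136 0.1  ]
0.12 [0.601 0.123 0.12 ] [268. 251.] [0.621 0.162 0.12 ]
tool at [0.5852 0.0457 0.2784] rot [3.1412e+00 8.0000e-04 2.7574e+00] go [0.0004 0.0005 0.0529] t 23.2
```

The box rim corner is about (.62,.135,.09), while the gripper body bottoms out at z≈.113 and its end just reaches that corner, so it clears. Lowering, watching the force.

To row units: 0.012 m is 2.4, 0.006 m is 1.2.

Call:
advance:
  motion:
    - {"pos":[0.08, 0.1, 2.4]}
    - {"pos":[0, 0, 2.4]}
    - {"pos":[0, 0, 2.4]}
    - {"pos":[0, 0, 1.2]}
    - {"pos":[0, 0, 0.8]}
    - {"pos":[0, 0, 0.6]}
    - {}
    - {}

```text
time: 23.87
tool_pos: [0.5852, 0.0465, 0.2294]
tool_rot: [3.141, 0.001, 2.758]
contact_force: [-0.4, -0.3, -4.3]
opening: 0.0198
grip_force: 35.0
```

Call:
advance:
  motion:
    - {"pos":[0, 0, 0.4]}
    - {"pos":[0, 0, 0.2]}
    - {}
    - {}

```text
time: 24.2
tool_pos: [0.5851, 0.0465, 0.2262]
tool_rot: [3.141, 0.001, 2.758]
contact_force: [0.2, -0.7, -3.7]
opening: 0.0196
grip_force: 35.0
```

To row units: 0.001 m is 0.2.

Call:
advance:
  motion:
    - {"pos":[0, 0, 0.2]}
    - {}
    - {}

```text
time: 24.45
tool_pos: [0.5852, 0.0465, 0.226]
tool_rot: [3.141, 0.001, 2.758]
contact_force: [-1.5, -0.4, 6.5]
opening: 0.02
grip_force: 35.0
```

Call:
advance:
  motion:
    - {}
    - {}
    - {}
    - {}
  aperture: 0.045

```text
time: 24.78
tool_pos: [0.585, 0.0466, 0.2249]
tool_rot: [3.141, 0.0, 2.758]
contact_force: [-0.3, 0.1, 0.2]
opening: 0.0416
grip_force: 0.0
```

Call:
advance:
  motion:
    - {"pos":[0, 0, -4]}
    - {"pos":[0, 0, -7]}
    - {"pos":[0, 0, -8]}
    - {"pos":[-8, -1, 0]}
    - {"pos":[-4, -2, 0]}
    - {}
    - {}
    - {}

```text
time: 25.45
tool_pos: [0.6345, 0.0105, 0.3191]
tool_rot: [-3.141, -0.002, 2.758]
contact_force: [0.7, -0.0, -0.1]
opening: 0.0448
grip_force: 0.0
```

Run:
```python
from h import *
c=chk(.04); s=robot.read_camera("side"); 
a=cv2.resize(s["image"][230:380,150:380],None,fx=2,fy=2); b=c["image"][0:300,150:500]
cv2.imwrite("pics/f.png",np.hstack([a,b])[:,:,::-1])
for b in blobs(c,GR,100): print([float(x) for x in b],np.round(onz(c,b[0],b[1],.02),4))
```

```text
axis px [326.2 243.3]
[362.9, 29.0, 327.0, 0.0, 74.0, 66.0, 4013.0] [0.528  0.0754 0.04  ]
[351.1, 145.3, 306.0, 99.0, 91.0, 93.0, 6585.0] [0.584  0.0468 0.04  ]
[199.4, 357.7, 193.0, 319.0, 16.0, 76.0, 591.0] [ 0.6771 -0.0993  0.04  ]
[448.6, 357.0, 435.0, 319.0, 24.0, 76.0, 881.0] [0.7398 0.0578 0.04  ]
[348.8, 57.8, 325.0, 28.0, 63.0, 41.0, 211.0] [0.5368 0.0648 0.02  ]
```

View pics/f.png

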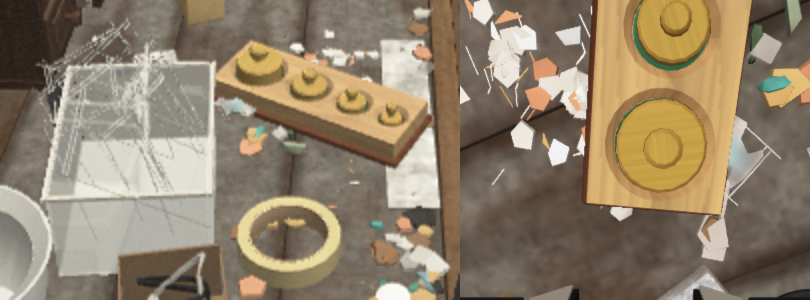

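All four weights stand upright in their recesses in size order, and the arm is clear of everything.

Call:
advance:
  motion:
    - {}
    - {}
    - {}

```text
time: 25.8
tool_pos: [0.6348, 0.0106, 0.32]
tool_rot: [3.142, -0.0, 2.758]
contact_force: [-0.4, -0.0, -1.0]
opening: 0.0454
grip_force: 0.0
```

```bash
python3 -c "
from cell import robot
print(robot.hand_in())"
```

```text
the job is handed in; nothing more can be done
None
```

All four brass weights stand upright in their own recesses in size order, checked in the final side and wrist pictures, and I handed the job in at about 26 s of the 102 s allowed; the hand-in gave no verdict back.

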